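# Flip the status tag of the square shell's stand

## Robot

A 7-joint arm with a two-finger parallel gripper is mounted at the origin on a cart in front of the work surface, level with it; the furniture and walls round the work are solid. World frame = base frame: x ahead of the robot, y to its left, z up, the work surface at z = 0. Lengths are in m, angles in rad, forces in N, time in s.
With the tool pointing down it reaches from about 0.425 to 0.925 m from the base axis. Payload 6.8 kg.
Tool frame: the origin (TCP) lies midway between the tips of the shut fingers; the grasp point (between the pads) lies 19 mm behind it; y points along the fingers, z is the direction in which the jaws open and shut, and the axes are right-handed (so a half turn about y gives the same grasp; the last joint's range is limited). The gripper opens to 85 mm and grips with 20 to 120 N. Pads are 22 mm wide; open, the fingers measure 114 mm over their backs; the gripper's body (76 mm by 85 mm) begins 54 mm behind the grasp point. The pads swing forward as they close: fully open they stand 13 mm farther back than shut.
Start: joints at [-1.411, 0.477, 0.022, 1.555, -0.011, 1.109, -0.083], TCP at [0.179, 0.651, 0.231] pointing down, gripper open.
Joint ranges: [-2.96, 2.96], [-0.34, 2.1], [-1.41, 1.46], [0.24, 2.44], [-1.37, 4.51], [0.17, 1.92], [-2.96, 2.96]. Speed limits (rad/s): [2.39, 2.39, 3.14, 3.14, 3.14, 3.14, 3.14].

## Interface

Orientations are given as a rotation vector (axis times angle).
In Python, from bench import r gives the robot as it stands.
- The arm moves only by the tool send_rows, never from a script. Its argument "rows" is text: rows parted by semicolons, each of 6 numbers parted by spaces: the shift along the world's x, y, z in m, then the turn, a rotation vector about the world's x, y, z in rad. A call has 1 to 20 rows; each row shifts and turns the commanded pose from where the row before left it; what a row does not reach is not made up. A row lasts 1/10 s, in which the tool goes at most 50 mm and 8.59 degrees, less where a joint would pass 70% of its speed; a pose out of reach is approached as far as the arm can. A call is refused whole if a number of a shift passes 0.05 or a number of a turn 0.15, either way. A call with a gripper value outside its range is refused whole. "grip" is the finger opening in m, from 0 to 0.0854, set as the call begins (left out, the last holds). The fingers move at their own pace and stop on an object; "grip_force" is the grip in N (left out, the last holds). Time passes only in rows, so rows that do not move let the fingers close. It gives the time, the measured TCP pose, the force and the opening at its end, in the units of the state.
- r.get_obs(): the state, without advancing time (a new reading comes with each control period).
- r.grab_frame(name): name is "side" or "top" or "wrist"; returns a dict with "pixels" (384x512x3 uint8, red, green, blue), "intrinsics" (3x3 intrinsics, pixels), "position" and "orientation" of the camera in the world. Camera axes: x right, y up, looking along -z (the intrinsics and any distortion apply to the point x, -y, -z); pixel columns grow to the right and rows downward; lengths in m; the calibration is good to about 2 mm. A picture is of the moment at which its call begins. There is no depth.
- r.hand_in(): hands the job in, once; it reports no verdict.
The state is a dict: "clock": time; "joints": joint angles; "qvel": joint speeds; "tau": joint torques, N m; "tcp_pos": TCP position; "orientation": TCP orientation; "contact_force": force on the tool from outside, world axes, zero at the start; "moment": the same for the moment, N m; "grip_width": finger opening in m.
Only numpy, scipy, OpenCV 4.12 (cv2) and the standard library are available. Lean on these libraries where they do the work, as an engineer would, in place of code of your own. Each camera call takes 0.05 s, during which the arm holds its last target.

## Task

The square open-topped shell has passed its check: turn the tag on its stand right over, pushing it with the fingertips, until it lies flat on the rest on the other side with its other face up. Do not lift or shove the stands; leave the shells, the other stand's tag and the things around where they are.

Things in the scene. Friction and masses are not known exactly. Their poses are not given: they have to be found in the camera images.
- stand_a: sample stand, loose, 0.9 kg: steel base 150 x 130 x 10 mm (x by y), origin at the centre of its underside, +x away from the robot, +y to the left (yaw within 0.45). Behind the origin, on a cork pad 12 mm up, centred 42 mm back, lies the square open-topped shell. In front a flip tag hangs on two posts (59 mm tall). Rest pins (tops at 47 mm) stand 46 mm left and right of its hinge. Both stands are alike
- stand_a_hinge (a point): point on the hinge axis (which runs along stand x), in the middle of the tag's width, 18.5 mm in front (-x) of the stand's origin and 50 mm up
- tag_a (a joint): angle of the square shell's flip tag: 0 = flat to the left (+y), ring face up; pi/2 upright; pi = flat to the right (-y) on the other rest, bar face up. Starts 0 to 0.35. Hinge friction 0.03 N m: stays at any angle where left; hard stops at 0 and pi
- tag_a_end (a point): middle of the tag's free edge, 56 mm from the hinge axis; the tag is an aluminium plate 38 mm wide along the axis, reaching from 6 to 56 mm from it, 5 mm thick
- tag_a_lever (a point): near the end of the thumb lever fixed square to the tag plate: 8 mm wide, black 10 mm thick tip, ends 40 mm from the axis. It sticks up when the tag lies at 0, points right (-y) when the tag is upright and straight down at pi. The point lies 35 mm from the hinge axis, 36.5 mm in front (-x) of the tag's middle and clear of the front post (whose front face is 27.5 mm in front of the tag's middle)
- stand_b: sample stand, loose, 0.9 kg: steel base 150 x 130 x 10 mm (x by y), origin at the centre of its underside, +x away from the robot, +y to the left (yaw within 0.45). Behind the origin, on a cork pad 12 mm up, centred 42 mm back, lies the oblong closed shell. In front a flip tag hangs on two posts (59 mm tall). Rest pins (tops at 47 mm) stand 46 mm left and right of its hinge. Both stands are alike
- stand_b_hinge (a point): point on the hinge axis (which runs along stand x), in the middle of the tag's width, 18.5 mm in front (-x) of the stand's origin and 50 mm up
- tag_b (a joint): angle of the oblong shell's flip tag: 0 = flat to the left (+y), ring face up; pi/2 upright; pi = flat to the right (-y) on the other rest, bar face up. Starts 0 to 0.35. Hinge friction 0.03 N m: stays at any angle where left; hard stops at 0 and pi
- tag_b_end (a point): middle of the tag's free edge, 56 mm from the hinge axis; the tag is an aluminium plate 38 mm wide along the axis, reaching from 6 to 56 mm from it, 5 mm thick
- tag_b_lever (a point): near the end of the thumb lever fixed square to the tag plate: 8 mm wide, black 10 mm thick tip, ends 40 mm from the axis. It sticks up when the tag lies at 0, points right (-y) when the tag is upright and straight down at pi. The point lies 35 mm from the hinge axis, 36.5 mm in front (-x) of the tag's middle and clear of the front post (whose front face is 27.5 mm in front of the tag's middle)
- shell_square: square open-topped dark moulded shell, 52 x 52 x 18 mm, origin at the centre of its underside, lying loose on the pad of stand_a
- shell_oblong: oblong closed light moulded shell, 40 x 62 x 16 mm, origin at the centre of its underside, lying loose on the pad of stand_b
- bolt_m10_1: loose steel bolt standing on its head, 17 x 19 x 41 mm, origin at the centre of its underside
- anvil_block: loose metal block with a pocket, 46 x 66 x 30 mm, origin at the centre of its underside
- tape_2: small loose roll of black tape lying flat, 58 x 56 x 19 mm, origin at the centre of its underside

How it is judged:
At the end, for the whole second after the job is handed in: the tag of the square shell's stand lies on its right-hand rest (joint above 2.99 rad, at rest); the other tag is not turned (below 0.6 rad); both stands stand flat within 25 mm of where they were; shells and bystanders within 30 mm of where they were (value of joint tag_a above 2.99 rad and velocity of joint tag_a below 0.05 rad/s and value of joint tag_b below 0.6 rad and distance of each of stand_a, stand_b from where it was at the start of the episode below 0.025 m and angle between each of stand_a, stand_b's own z axis and vertical below 0.05 rad and distance of each of shell_square, shell_oblong, bolt_m10_1, anvil_block, tape_2 from where it was at the start of the episode below 0.03 m); the robot touches nothing.
It fails at once if a stand was lifted (12 mm), tipped or shoved more than 25 mm (height (world z) of any of stand_a, stand_b above 0.012 m or distance of any of stand_a, stand_b from where it was at the start of the episode above 0.025 m or angle between any of stand_a, stand_b's own z axis and vertical above 0.2 rad).
It fails at once if a shell was lifted, carried or moved more than 30 mm (distance of any of shell_square, shell_oblong from where it was at the start of the episode above 0.03 m or height (world z) of any of shell_square, shell_oblong above 0.028 m).
It fails at once if the other stand's tag was swung (its edge moved more than 20 mm) (distance of tag_b_end from where it was at the start of the episode above 0.02 m).
It fails at once if a bystander was moved more than 30 mm (distance of any of bolt_m10_1, anvil_block, tape_2 from where it was at the start of the episode above 0.03 m).
It also fails if it takes over 43 s, if anything falls off the work surface, if the arm or the gripper's body presses on something with over 40 N, if the wrist force passes 120 N, or if a joint passes its speed limit or range.

## Working session

There is one attempt and no reset: what is moved stays moved. The work goes in short steps, Python scripts to look and compute and a tool call to move; the robot and the scene stay as the last step left them, time stands still between calls to the robot, and variables do not carry over. Pictures are saved under pics/ and viewed, and the job is handed in when it is done.

Besides the shell and the picture viewer there is one more tool, called after ">>>" as a command line: name --argument value ..., lists and objects as JSON in quotes. send_rows: Moves the arm, as the interface text tells. Its arguments: {"type":"object","properties":{"rows":{"type":"string"},"grip":{"type":"number"},"grip_force":{"type":"number"}},"required":["rows"]}

```bash
mkdir -p pics
cat > h.py <<'E'
import numpy as np,cv2
from scipy.spatial.transform import Rotation as R
from bench import r
def rot(o):
    o=np.array(o,float)
    return o if o.shape==(3,3) else (R.from_rotvec(o).as_matrix() if o.size==3 else R.from_quat(o).as_matrix())
def grab(n,f):
    d=r.grab_frame(n); cv2.imwrite('pics/'+f,d['pixels'][:,:,::-1]); np.savez('pics/'+f+'.npz',K=d['intrinsics'],p=d['position'],o=d['orientation'],px=d['pixels']); return d
def load(f):
    z=np.load('pics/'+f+'.npz'); return dict(pixels=z['px'],intrinsics=z['K'],position=z['p'],orientation=z['o'])
def ray(d,u,v):
    K=np.array(d['intrinsics']); a=np.linalg.solve(K,[u,v,1]); return np.array(d['position']),rot(d['orientation'])@np.array([a[0],-a[1],-a[2]])
def plane(d,u,v,z):
    p,q=ray(d,u,v); return p+q*(z-p[2])/q[2]
def proj(d,P):
    c=rot(d['orientation']).T@(np.array(P)-d['position']); a=np.array(d['intrinsics'])@[c[0],-c[1],-c[2]]; return a[:2]/a[2]
E
python3 - <<'E'
from h import *
for n in ['top','side','wrist']:
    d=grab(n,n+'0.png'); print(n,d['position'],d['orientation'],np.array(d['intrinsics']).tolist(),[k for k in d])
print(r.get_obs())
E
```

```text
top [ 0.37641438 -0.00404628  0.99345263] [ 0.16851595 -0.1505905  -1.46856091] [[445.73271709733007, 0.0, 252.35120539113007], [0.0, 445.73271709733007, 191.8589686673016], [0.0, 0.0, 1.0]] ['pixels', 'intrinsics', 'position', 'orientation']
side [ 0.5202272  -0.75142122  0.4986418 ] [ 1.08168619 -0.04406574 -0.0303045 ] [[402.2736332669695, 0.0, 265.0227680679802], [0.0, 402.2736332669695, 186.20049954944696], [0.0, 0.0, 1.0]] ['pixels', 'intrinsics', 'position', 'orientation']
wrist [0.11124686 0.67076436 0.37366891] [-0.24222357 -0.18194532  1.29262219] [[329.29743844342505, 0.0, 255.07051530010355], [0.0, 329.29743844342505, 191.00215867387885], [0.0, 0.0, 1.0]] ['pixels', 'intrinsics', 'position', 'orientation']
{'clock': 0.15, 'joints': array([-1.41111275,  0.47762531,  0.02235521,  1.55621148, -0.01148461,
        1.1093073 , -0.08310098]), 'qvel': array([ 1.08272987e-03, -3.62950682e-03, -6.15555501e-04, -2.68592713e-03,
        5.87783906e-05, -1.89289107e-04,  4.24585384e-04]), 'tau': array([ 2.31029371e-03, -5.96920180e+01,  1.60983872e+00, -2.81488270e+01,
        1.26239556e-02,  6.55973243e-03,  4.92425769e-06]), 'tcp_pos': array([0.17849599, 0.65049876, 0.23054455]), 'orientation': array([-1.56198009,  0.21028871, -0.21017416]), 'contact_force': array([ 0.17793811, -0.39123371,  0.29565028]), 'moment': array([ 0.0283852 , -0.00571584,  0.00594568]), 'grip_width': 0.08504785622388938}
```

View pics/top0.png

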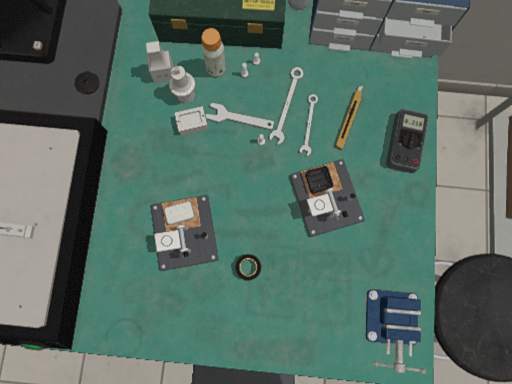

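View pics/side0.png

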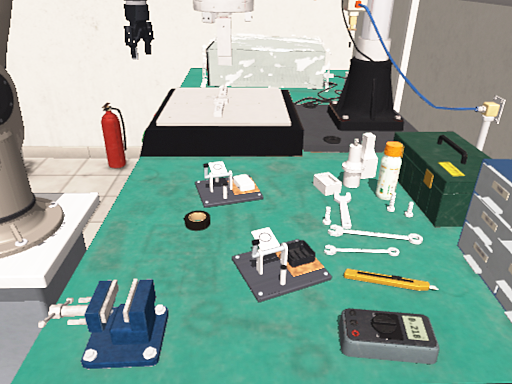

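Run:
```python
from h import *
d=load('top0.png');s=load('side0.png')
a=d['pixels'][145:250,275:380]; cv2.imwrite('pics/c1.png',cv2.resize(a,None,fx=7,fy=5.7*0+5.7,interpolation=cv2.INTER_CUBIC)[:,:,::-1]) if 0 else cv2.imwrite('pics/c1.png',cv2.resize(a,None,fx=5.7,fy=5.7,interpolation=cv2.INTER_CUBIC)[:,:,::-1])
b=s['pixels'][215:305,225:335]; cv2.imwrite('pics/c2.png',cv2.resize(b,None,fx=6,fy=6,interpolation=cv2.INTER_CUBIC)[:,:,::-1])
```

```text
(no output)
```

View pics/c1.png

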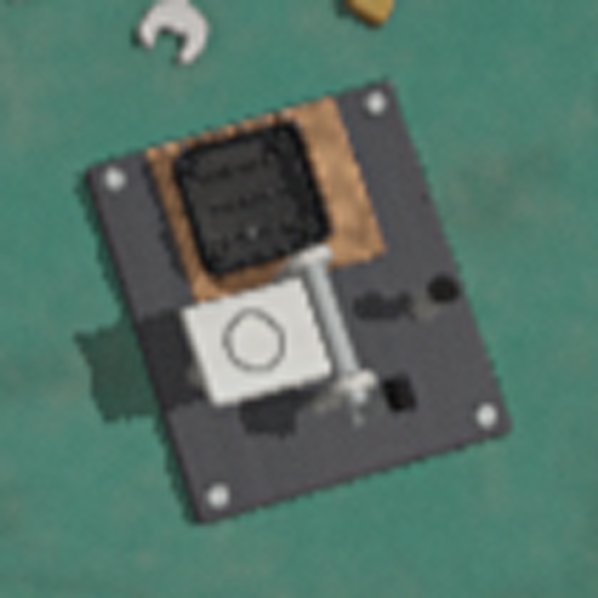

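View pics/c2.png

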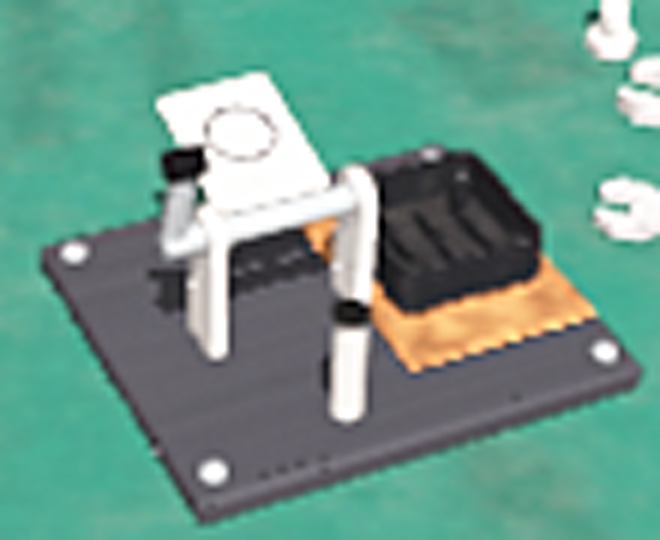

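```bash
cat >> h.py <<'E'
def stand():
    d=load('top0.png')
    L=[(115,179),(376,102),(487,415),(218,496)]
    P=np.array([plane(d,275+u/5.7-.4,145+v/5.7-.4,0.012) for u,v in L])
    c=P.mean(0); ax=(P[0]+P[1]-P[2]-P[3])[:2]; yaw=np.arctan2(ax[1],ax[0])
    return P,c,yaw
E
python3 - <<'E'
from h import *
P,c,yaw=stand(); print(P,c,yaw)
print([np.linalg.norm(P[i]-P[(i+1)%4]) for i in range(4)])
C,S=np.cos(yaw),np.sin(yaw)
T=lambda x,y,z: np.array([c[0]+C*x-S*y,c[1]+S*x+C*y,z])
d=load('top0.png');s=load('side0.png')
# corners base in side view at z=.01
for sx,sy in [(1,1),(1,-1),(-1,-1),(-1,1)]:
    p=T(sx*.075,sy*.065,.01)
    print((proj(d,p)-[275,145])*5.7,(proj(s,p)-[225,215])*6)
print('hinge',T(-.0185,0,.05),(proj(d,T(-.0185,0,.05))-[275,145])*5.7,(proj(s,T(-.0185,0,.05))-[225,215])*6)
for q in [0,.1,.2,.3,.35,.45]:
    e=T(-.0185,.056*np.cos(q),.05+.056*np.sin(q)); l=T(-.055,-.035*np.sin(q),.05+.035*np.cos(q))
    print(q,(proj(d,e)-[275,145])*5.7,(proj(s,e)-[225,215])*6,(proj(d,l)-[275,145])*5.7,(proj(s,l)-[225,215])*6)
E
```

```text
[[ 0.62631843 -0.0747967   0.012     ]
 [ 0.66797916 -0.17625602  0.012     ]
 [ 0.54584294 -0.22642942  0.012     ]
 [ 0.50412847 -0.12426198  0.012     ]] [ 0.58606725 -0.15043603  0.012     ] 0.3872210600494347
[np.float64(0.10967957815371517), np.float64(0.1320402482467506), np.float64(0.11035526098397225), np.float64(0.13182261529442582)]
[ 80.97647393 163.62631456] [435.91900336 134.56632834]
[389.50155095  73.56255592] [641.67516327 361.74143792]
[515.04347866 428.36665278] [193.6790286  502.05185697]
[198.21938439 523.80770207] [ 32.08754025 239.89199819]
hinge [ 0.56893695 -0.15742194  0.05      ] [328.42529498 320.02411425] [278.3887707  210.68113845]
0 [187.39306971 361.9586264 ] [203.54135722 113.75415865] [377.85240994 397.3180803 ] [169.39585096 144.00882861]
0.1 [189.9018313  359.23536719] [204.13756043  99.87331815] [386.91061676 394.65160217] [174.14539934 150.95260646]
0.2 [193.84393627 356.0833238 ] [205.44347443  86.93520716] [395.67713327 392.16523325] [178.87251961 158.86527227]
0.3 [199.2027184  352.52807235] [207.45697475  75.06171499] [404.05559537 389.88607995] [183.52536697 167.67086282]
0.35 [202.40366597 350.60871174] [208.72699226  69.56115613] [408.07058785 388.83196184] [185.80767548 172.38139429]
0.45 [209.81998717 346.50837825] [211.78641442  59.50357946] [415.69806399 386.90855288] [190.25177709 182.35735426]
```

Run:
```python
from h import *
o=r.get_obs(); M=rot(o['orientation']); print(M)
P,c,yaw=stand(); z=M[:,2]; ay=np.arctan2(z[1],z[0]); print('jaw heading',ay,'targets',yaw+np.pi/2,yaw-np.pi/2, 'dy',yaw+np.pi/2-ay,yaw-np.pi/2-ay)
C,S=np.cos(yaw),np.sin(yaw)
T=lambda x,y,z: np.array([c[0]+C*x-S*y,c[1]+S*x+C*y,z])
print(T(-.0615,.028,.17), T(-.0615,.028,.17)-o['tcp_pos'])
```

```text
[[ 9.64364022e-01 -2.61795688e-04  2.64578843e-01]
 [-2.64578946e-01 -1.39879206e-03  9.64363015e-01]
 [ 1.17624705e-04 -9.99998987e-01 -1.41821036e-03]]
jaw heading 1.3030288745491383 targets 1.9580173868443311 -1.183575266745462 dy 0.6549885122951928 -2.4866041412946003
[ 0.51854732 -0.14773252  0.17      ] [ 0.34005133 -0.79823128 -0.06054455]
```

>>> send_rows --rows "0.028 -0.034 0 0 0 -0.124;0.028 -0.034 0 0 0 -0.124;0.028 -0.034 0 0 0 -0.124;0.028 -0.034 0 0 0 -0.124;0.028 -0.034 0 0 0 -0.124;0.028 -0.034 0 0 0 -0.124;0.028 -0.034 0 0 0 -0.124;0.028 -0.034 0 0 0 -0.124;0.028 -0.034 0 0 0 -0.124;0.028 -0.034 0 0 0 -0.124" --grip 0

```text
clock: 1.15
tcp_pos: [0.4593, 0.3094, 0.2313]
orientation: [-1.236, 1.166, -1.166]
contact_force: [0.2, 1.4, -0.1]
grip_width: -0.0002
```

>>> send_rows --rows "0.006 -0.0458 0 0 0 -0.124;0.006 -0.0458 0 0 0 -0.124;0.006 -0.0458 0 0 0 -0.124;0.006 -0.0458 0 0 0 -0.124;0.006 -0.0458 0 0 0 -0.124;0.006 -0.0458 0 0 0 -0.124;0.006 -0.0458 0 0 0 -0.124;0.006 -0.0458 0 0 0 -0.124;0.006 -0.0458 0 0 0 -0.124;0.006 -0.0458 0 0 0 -0.124;0 0 0 0 0 0;0 0 0 0 0 0"

```text
clock: 2.35
tcp_pos: [0.5182, -0.1483, 0.2311]
orientation: [-0.398, 2.007, -2.007]
contact_force: [-0.3, 1.0, -0.6]
grip_width: -0.0003
```

Run:
```python
from h import *
o=r.get_obs(); M=rot(o['orientation']); print(o['clock'],o['tcp_pos'],o['joints'],o['grip_width'],o['contact_force']);print(M)
P,c,yaw=stand(); z=M[:,2]; print('jaw err',np.arctan2(z[1],z[0])-(yaw-np.pi/2))
for n in ['side','wrist']: grab(n,n+'1.png')
```

```text
2.35 [ 0.51821667 -0.14832811  0.23109681] [-0.50371314  0.32667623  0.83222122  1.92133344 -0.28246646  1.01468142
 -0.72604749] -0.00030037102893682935 [-0.26611448  0.96923384 -0.62539292]
[[-9.24442567e-01 -5.40166083e-04  3.81320925e-01]
 [-3.81320731e-01 -4.30837209e-04 -9.24442705e-01]
 [ 6.63639838e-04 -9.99999761e-01  1.92307731e-04]]
jaw err 0.004003712011903193
```

View pics/wrist1.png

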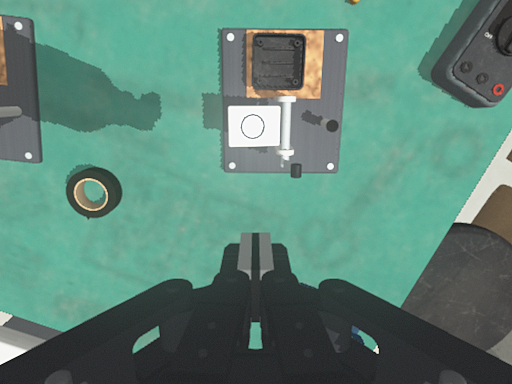

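View pics/side1.png

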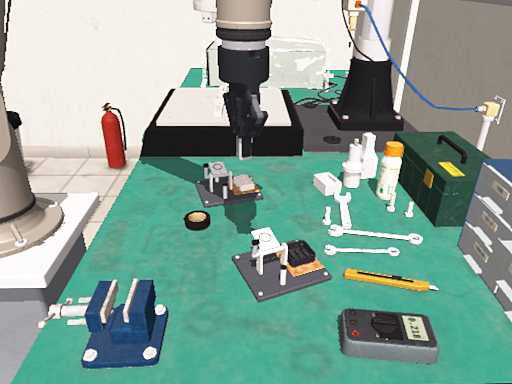

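Run:
```python
from h import *
w=load('wrist1.png')
P=np.array([plane(w,u,v,.012) for u,v in [(232,38),(337.5,37.5),(330.5,167),(232,166)]]);print(P,P.mean(0))
ax=(P[0]+P[1]-P[2]-P[3]); print(np.arctan2(ax[1],ax[0])); print(stand()[1:])
c,yaw=stand()[1:];D=lambda p:(R.from_euler('z',-yaw).as_matrix()@(p-c))
for l in [plane(w,296,165,.088),plane(w,296,170,.083)]: print('lever',l,D(l))
b=w['pixels'][60:190,210:350]; cv2.imwrite('pics/c3.png',cv2.resize(b,None,fx=5,fy=5,interpolation=cv2.INTER_CUBIC)[:,:,::-1])
```

```text
[[ 0.62698997 -0.07531233  0.012     ]
 [ 0.66812301 -0.17346409  0.012     ]
 [ 0.54561491 -0.22576089  0.012     ]
 [ 0.50440805 -0.12328432  0.012     ]] [ 0.58628399 -0.14945541  0.012     ]
0.3883350949322784
(array([ 0.58606725, -0.15043603,  0.012     ]), np.float64(0.3872210600494347))
lever [ 0.54374711 -0.17420743  0.088     ] [-0.04816332 -0.00603063  0.076     ]
lever [ 0.53884255 -0.177093    0.083     ] [-0.0537944 -0.0068505  0.071    ]
```

View pics/c3.png

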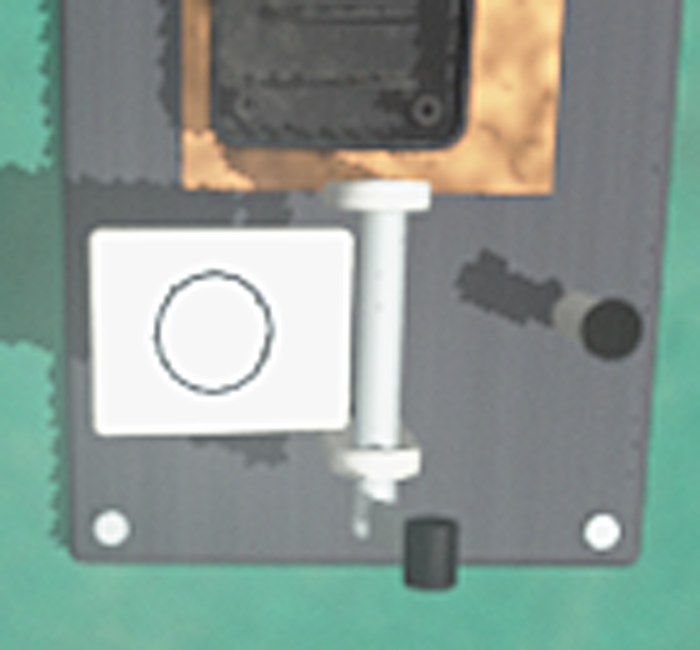

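>>> send_rows --rows "0 0 -0.034 0 0 0;0 0 -0.034 0 0 0;0 0 -0.034 0 0 0;0 0 -0.034 0 0 0;0 0 -0.031 0 0 0;0 0 0 0 0 0"

```text
clock: 3.05
tcp_pos: [0.5161, -0.1443, 0.061]
orientation: [-0.41, 2.009, -2.003]
contact_force: [-0.2, 0.9, 0.4]
grip_width: -0.0002
```

Run:
```python
from h import *
o=r.get_obs();print(o['tcp_pos'],o['contact_force'])
for n in ['side','wrist']: grab(n,n+'2.png')
s=cv2.imread('pics/side2.png')[195:305,215:345];w=cv2.imread('pics/wrist2.png')
cv2.imwrite('pics/c4.png',np.hstack([cv2.resize(s,(454,384)),w[:,100:440]]))
c,yaw=stand()[1:];print((R.from_euler('z',-yaw).as_matrix()@(o['tcp_pos']-c)))
```

```text
[ 0.51606172 -0.14427511  0.06102846] [-0.22683503  0.8641793   0.39822012]
[-0.06249599  0.03214003  0.04902846]
```

View pics/c4.png

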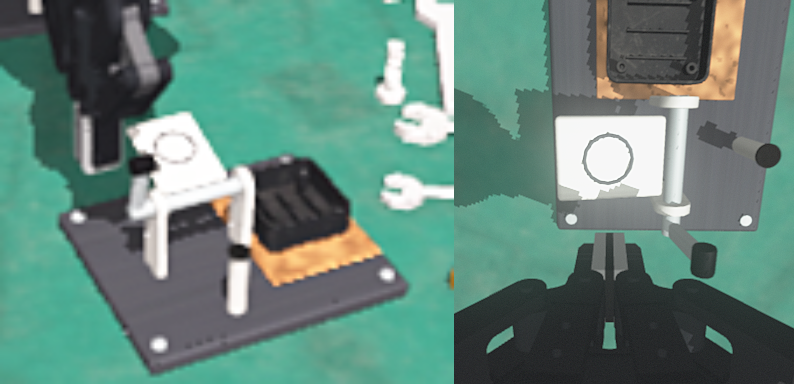

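>>> send_rows --rows "0.0038 -0.0093 0 0 0 0;0.0038 -0.0093 0 0 0 0;0.0038 -0.0093 0 0 0 0;0.0038 -0.0093 0 0 0 0;0.0038 -0.0093 0 0 0 0;0 0 0 0 0 0"

```text
clock: 3.75
tcp_pos: [0.5382, -0.1955, 0.0645]
orientation: [-0.398, 2.005, -2.007]
contact_force: [0.1, 0.3, -0.0]
grip_width: -0.0004
```

```bash
cat > look.py <<'E'
import sys
from h import *
k=sys.argv[1]
o=r.get_obs();print(o['clock'],o['tcp_pos'],o['contact_force'])
for n in ['side','wrist']: grab(n,n+k+'.png')
s=cv2.imread(f'pics/side{k}.png')[195:305,215:345];w=cv2.imread(f'pics/wrist{k}.png')
cv2.imwrite(f'pics/v{k}.png',np.hstack([cv2.resize(s,(454,384)),w[:,100:440]]))
c,yaw=stand()[1:];print((R.from_euler('z',-yaw).as_matrix()@(o['tcp_pos']-c))+[0,0,.012])
E
python3 look.py 3
```

```text
3.75 [ 0.53815628 -0.19545325  0.06454831] [ 0.07218349  0.33718819 -0.0357313 ]
[-0.061363   -0.02359225  0.06454831]
```

View pics/v3.png

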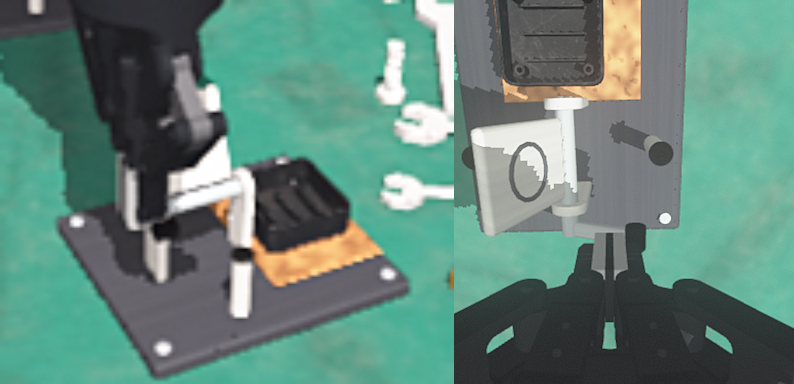

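>>> send_rows --rows "0.0015 -0.0037 -0.004 0 0 0;0.0015 -0.0037 -0.004 0 0 0;0 0 -0.005 0 0 0;0 0 -0.005 0 0 0;0 0 0 0 0 0"

```text
clock: 4.35
tcp_pos: [0.5405, -0.2014, 0.0457]
orientation: [-0.4, 2.005, -2.006]
contact_force: [-1.1, -0.9, 1.2]
grip_width: 0.0003
```

```bash
python3 look.py 4
```

```text
4.35 [ 0.54045519 -0.20137999  0.04567785] [-1.08199126 -0.90995217  1.16289501]
[-0.06147233 -0.0299483   0.04567785]
```

View pics/v4.png

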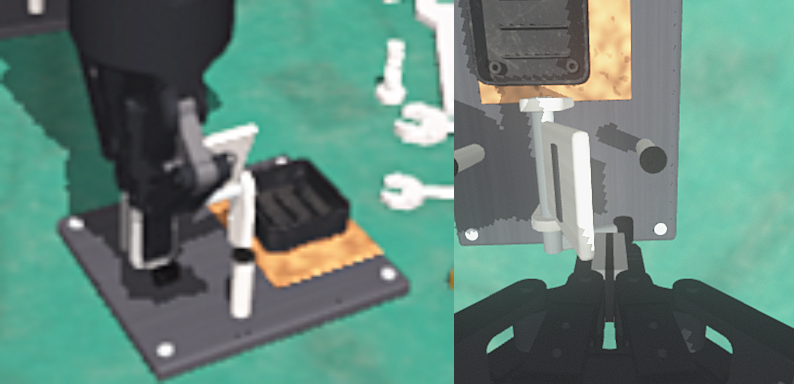

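>>> send_rows --rows "-0.007 -0.0028 0.01 0 0 0;-0.007 -0.0028 0.025 0 0 0;-0.007 -0.0028 0.03 0 0 0;-0.007 -0.0028 0.035 0 0 0;0.0112 0.0208 0 0 0 0;0.0112 0.0208 0 0 0 0;0.0112 0.0208 0 0 0 0;0.0112 0.0208 0 0 0 0;0 0 0 0 0 0;0 0 -0.02 0 0 0;0 0 -0.02 0 0 0;0 0 -0.02 0 0 0;0 0 0 0 0 0"

```text
clock: 5.75
tcp_pos: [0.555, -0.1297, 0.0849]
orientation: [-0.403, 2.008, -2.007]
contact_force: [-0.5, -0.4, -0.2]
grip_width: -0.0003
```

```bash
python3 look.py 5
```

```text
5.75 [ 0.555038   -0.12965326  0.0848579 ] [-0.50775248 -0.39872165 -0.19885837]
[-0.02088399  0.03096122  0.0848579 ]
```

View pics/v5.png

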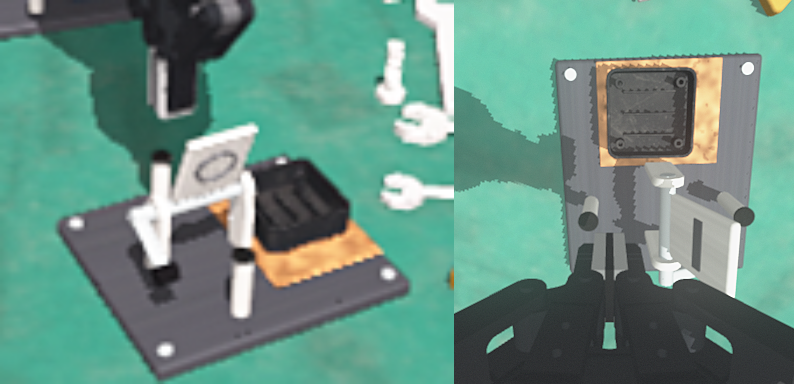

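>>> send_rows --rows "0.0042 -0.0102 0 0 0 0;0.0042 -0.0102 0 0 0 0;0.0042 -0.0102 0 0 0 0;0.0042 -0.0102 0 0 0 0;0.0042 -0.0102 0 0 0 0;0.0042 -0.0102 0 0 0 0;0.001 -0.0025 -0.006 0 0 0;0.001 -0.0025 -0.006 0 0 0;0 0 -0.006 0 0 0;0 0 -0.006 0 0 0;0 0 0 0 0 0"

```text
clock: 6.95
tcp_pos: [0.5839, -0.1944, 0.0611]
orientation: [-0.402, 2.007, -2.005]
contact_force: [0.7, -0.1, -0.0]
grip_width: -0.0001
```

```bash
python3 look.py 6
```

```text
6.95 [ 0.58387441 -0.19435794  0.06108471] [ 0.715634   -0.14534753 -0.03157098]
[-0.01861613 -0.03984196  0.06108471]
```

View pics/v6.png

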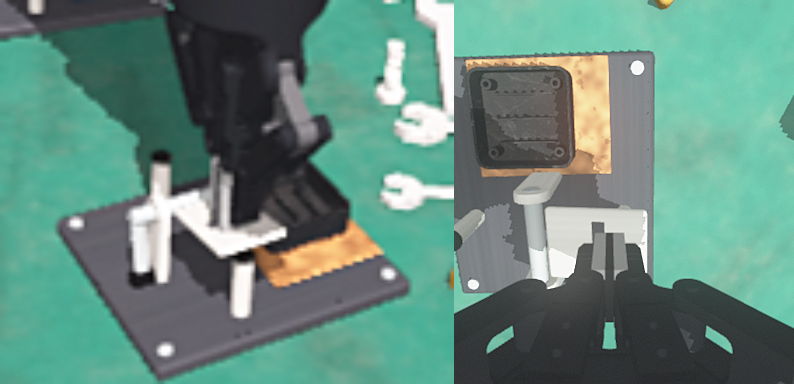

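>>> send_rows --rows "0 0 -0.003 0 0 0;0 0 -0.003 0 0 0;0 0 -0.001 0 0 0;0 0 -0.001 0 0 0;0 0 0 0 0 0;0 0 0 0 0 0"

```text
clock: 7.65
tcp_pos: [0.5845, -0.195, 0.0542]
orientation: [-0.4, 2.006, -2.005]
contact_force: [-1.0, -0.0, -0.4]
grip_width: 0.0
```

>>> send_rows --rows "0 0 -0.001 0 0 0;0 0 0 0 0 0;0 0 0 0 0 0"

```text
clock: 7.95
tcp_pos: [0.5846, -0.1951, 0.0533]
orientation: [-0.4, 2.005, -2.005]
contact_force: [-0.9, 0.8, -0.3]
grip_width: 0.0003
```

>>> send_rows --rows "0 0 -0.001 0 0 0;0 0 0 0 0 0;0 0 0 0 0 0"

```text
clock: 8.25
tcp_pos: [0.5847, -0.1951, 0.0526]
orientation: [-0.4, 2.005, -2.005]
contact_force: [-0.7, 1.1, 4.1]
grip_width: -0.0003
```

>>> send_rows --rows "0 0 -0.001 0 0 0;0 0 0 0 0 0;0 0 0 0 0 0"

```text
clock: 8.55
tcp_pos: [0.5847, -0.1952, 0.0523]
orientation: [-0.399, 2.006, -2.005]
contact_force: [-3.4, 1.0, 12.2]
grip_width: 0.0003
```

>>> send_rows --rows "0 0 0.004 0 0 0;0 0 0.02 0 0 0;0 0 0.03 0 0 0;0 0 0.03 0 0 0;0 0 0.03 0 0 0;-0.03 0 0.03 0 0 0;-0.03 0 0 0 0 0;-0.03 0 0 0 0 0;0 0 0 0 0 0;0 0 0 0 0 0"

```text
clock: 9.55
tcp_pos: [0.4945, -0.1949, 0.1955]
orientation: [-0.399, 2.006, -2.005]
contact_force: [-0.3, -0.0, -0.2]
grip_width: 0.0002
```

```bash
python3 look.py 7
python3 - <<'E'
from h import *
d=grab('top','top7.png')
a=load('top0.png')['pixels']; b=d['pixels']
cv2.imwrite('pics/d7.png',np.hstack([cv2.resize(x[145:285,140:380],None,fx=1.65*2/2,fy=1.65,interpolation=cv2.INTER_CUBIC) for x in (a,b)])[:,:,::-1])
E
```

```text
9.55 [ 0.49451548 -0.1949421   0.19545379] [-0.29643364 -0.03806728 -0.22823287]
[-0.1015797  -0.00663945  0.19545379]
```

View pics/v7.png

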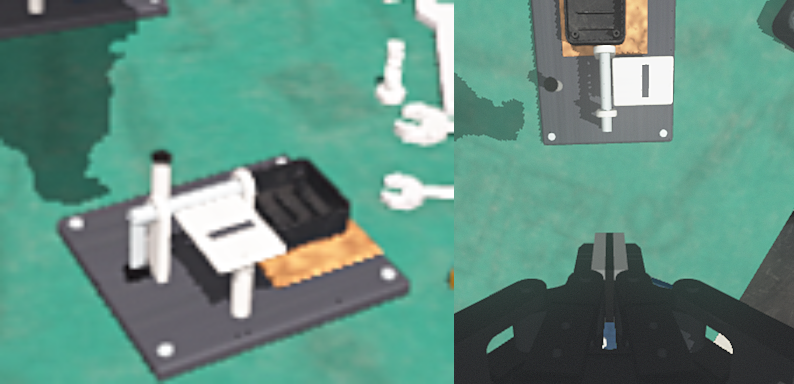

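View pics/d7.png

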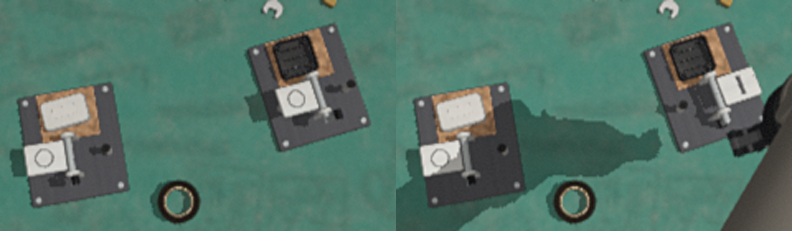

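```bash
python3 -c "
from h import *
print(r.hand_in())"
```

```text
the job is handed in; nothing more can be done
None
```

The square shell's tag is turned right over and lies flat on its right-hand rest, bar face up. I handed the job in at about 9.6 s on the robot's clock; it reported no verdict.

**How it went:** I measured the stand from its four base bolts in the top view. The wrist view agreed to about 1 mm. With the fingers shut, I pushed the thumb lever to the right and down until the tag was past upright. Then I pushed the tag's left face over to the right and pressed it down.

**Last checks:**
- **Tag:** the fingertips met firm resistance at z = 0.0526 m, against 0.0525 m expected for a flat tag, with up to about 12 N of downward push. After the arm moved away, the side, wrist and top pictures all show the tag flat with its bar face up. I did not measure the joint angle itself.
- **Surroundings:** comparing the top pictures from before and after by eye, both stands, both shells, the other tag and the tape roll show no visible movement. I did not check the bolt and the anvil block, though the arm was never sent low near them.
- **Robot:** it stands clear, with only sensor noise on the contact force.

No check failed. The fingertips were up to about 4 mm off their commanded position at the end of some moves, which made no difference.

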